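Load the specimen carrier for the water bath

TASK

Load the steel carrier for the water bath: stand each of the four aluminium specimen tins with a coloured lid upright in the middle of the carrier bay whose floor disc has the colour of its lid, setting each one down gently rather than dropping it. The tin with the bare metal lid and the amber glass jar with the red cap do not belong to this batch: leave them standing where they are.

Things in the scene. Friction and masses are not known exactly. Their poses are not given: they have to be found in the camera images.
- tin_red_center (a point): Centre (half-way up, 30 mm above the underside) of the upright aluminium specimen tin with the red lid: bright metal body 52 mm across, 60 mm tall in all, the red lid panel 47 mm across on top; 140 to 280 g, loose. Local z is up along the tin's axis. Stands on the 3 mm thick white mat; neighbours on the mat stand at least 80 mm apart between centres. A thin loose needle 8 mm high lies in the middle of the mat.
- tin_yellow_center (a point): Centre (half-way up, 30 mm above the underside) of the upright aluminium specimen tin with the yellow lid: bright metal body 52 mm across, 60 mm tall in all, the yellow lid panel 47 mm across on top; 140 to 280 g, loose. Local z is up along the tin's axis. Stands on the 3 mm thick white mat; neighbours on the mat stand at least 80 mm apart between centres. A thin loose needle 8 mm high lies in the middle of the mat.
- tin_blue_center (a point): Centre (half-way up, 30 mm above the underside) of the upright aluminium specimen tin with the blue lid: bright metal body 52 mm across, 60 mm tall in all, the blue lid panel 47 mm across on top; 140 to 280 g, loose. Local z is up along the tin's axis. Stands on the 3 mm thick white mat; neighbours on the mat stand at least 80 mm apart between centres. A thin loose needle 8 mm high lies in the middle of the mat.
- tin_green_center (a point): Centre (half-way up, 30 mm above the underside) of the upright aluminium specimen tin with the green lid: bright metal body 52 mm across, 60 mm tall in all, the green lid panel 47 mm across on top; 140 to 280 g, loose. Local z is up along the tin's axis. Stands on the 3 mm thick white mat; neighbours on the mat stand at least 80 mm apart between centres. A thin loose needle 8 mm high lies in the middle of the mat.
- bay_red_floor (a point): Centre of the floor of the carrier's red bay: a square steel bay, 95 mm outside and 87 mm inside, marked by a red disc 72 mm across on its floor. The floor is 10 mm above the table; the 4 mm walls rise 8 mm above the floor. Local x and y run along the walls, z is up. The four bays stand two by two, 95 mm apart, on one fixed steel plate (the carrier); which colour is where changes. Carrier and mat may swap sides (left or right).
- bay_yellow_floor (a point): Centre of the floor of the carrier's yellow bay: a square steel bay, 95 mm outside and 87 mm inside, marked by a yellow disc 72 mm across on its floor. The floor is 10 mm above the table; the 4 mm walls rise 8 mm above the floor. Local x and y run along the walls, z is up. The four bays stand two by two, 95 mm apart, on one fixed steel plate (the carrier); which colour is where changes. Carrier and mat may swap sides (left or right).
- bay_blue_floor (a point): Centre of the floor of the carrier's blue bay: a square steel bay, 95 mm outside and 87 mm inside, marked by a blue disc 72 mm across on its floor. The floor is 10 mm above the table; the 4 mm walls rise 8 mm above the floor. Local x and y run along the walls, z is up. The four bays stand two by two, 95 mm apart, on one fixed steel plate (the carrier); which colour is where changes. Carrier and mat may swap sides (left or right).
- bay_green_floor (a point): Centre of the floor of the carrier's green bay: a square steel bay, 95 mm outside and 87 mm inside, marked by a green disc 72 mm across on its floor. The floor is 10 mm above the table; the 4 mm walls rise 8 mm above the floor. Local x and y run along the walls, z is up. The four bays stand two by two, 95 mm apart, on one fixed steel plate (the carrier); which colour is where changes. Carrier and mat may swap sides (left or right).
- blank_tin_center (a point): Look-alike, stays: centre (30 mm above the underside) of a tin of the same make and size (52 mm across, 60 mm tall) whose lid is bare aluminium, without colour. Loose, on the mat.
- amber_jar_center (a point): Look-alike, stays: centre (30 mm above the underside) of a dark amber glass jar, 52 mm across and 60 mm tall, with a smaller red cap 35 mm across (the brown shoulder shows around the cap from above). Loose, on the mat.
There are look-alikes about, which are no part of the job. What is shaped like the part that bears tin_yellow_center but purple is not meant. What is shaped like the part that bears tin_red_center but purple is not meant.

How it is judged (in metres and radians):
At the end, for the whole second after the job is handed in: Each coloured-lid tin stands upright (within 0.15 rad) and at rest on the floor of the bay of its own colour, its axis within 15 mm of the bay's centre; the bare-lidded tin and the amber jar stand upright within 25 mm of where they began (horizontal distance between tin_red_center and bay_red_floor below 0.015 m and z of tin_red_center in the frame of bay_red_floor between 0.024 and 0.036 m and angle between each of tin_red_center, tin_yellow_center, tin_blue_center, tin_green_center, blank_tin_center, amber_jar_center's own z axis and vertical below 0.15 rad and linear speed of each of tin_red, tin_yellow, tin_blue, tin_green, blank_tin, amber_jar below 0.02 m/s and angular speed of each of tin_red, tin_yellow, tin_blue, tin_green below 0.3 rad/s and horizontal distance between tin_yellow_center and bay_yellow_floor below 0.015 m and z of tin_yellow_center in the frame of bay_yellow_floor between 0.024 and 0.036 m and horizontal distance between tin_blue_center and bay_blue_floor below 0.015 m and z of tin_blue_center in the frame of bay_blue_floor between 0.024 and 0.036 m and horizontal distance between tin_green_center and bay_green_floor below 0.015 m and z of tin_green_center in the frame of bay_green_floor between 0.024 and 0.036 m and distance of each of blank_tin_center, amber_jar_center from where it was at the start of the episode below 0.025 m); the robot touches nothing.
It fails at once if the bare-lidded tin is moved more than 25 mm or knocked over (distance of blank_tin_center from where it was at the start of the episode above 0.025 m or angle between blank_tin_center's own z axis and vertical above 0.5 rad).
It fails at once if the amber jar is moved more than 25 mm or knocked over (distance of amber_jar_center from where it was at the start of the episode above 0.025 m or angle between amber_jar_center's own z axis and vertical above 0.5 rad).
It fails at once if a coloured-lid tin is tipped over (more than 40 degrees) (angle between any of tin_red_center, tin_yellow_center, tin_blue_center, tin_green_center's own z axis and vertical above 0.7 rad).
It fails at once if a coloured-lid tin is dropped or slammed down (faster than 0.6 m/s within some 13 mm of standing in a bay) ((height (world z) of tin_red_center below 0.053 m and linear speed of tin_red above 0.6 m/s) or (height (world z) of tin_yellow_center below 0.053 m and linear speed of tin_yellow above 0.6 m/s) or (height (world z) of tin_blue_center below 0.053 m and linear speed of tin_blue above 0.6 m/s) or (height (world z) of tin_green_center below 0.053 m and linear speed of tin_green above 0.6 m/s)).
It also fails if it takes over 99 s, if anything falls off the work surface, if the arm or the gripper's body presses on something with over 40 N, if the wrist force passes 120 N, or if a joint passes its speed limit or range.

ROBOT

A 6-joint arm with a two-finger parallel gripper is mounted at the origin on the work surface. World frame = base frame: x ahead of the robot, y to its left, z up, the work surface at z = 0. Lengths are in mm, angles in rad, forces in N, time in s.
With the tool pointing down it reaches from about 250 to 800 mm from the base axis. Payload 3.9 kg.
Tool frame: the origin (TCP) lies at the very end of the fingers, on their centre line; the grasp point (between the pads) lies 19 mm behind it (env.pinch_z is the z of the grasp point in the tool frame, in mm); z points along the fingers, y is the line along which they close (so a half turn about z gives the same grasp; the last joint's range is limited). The gripper opens to 85 mm and grips with 20 to 120 N. Pads are 22 mm wide; open, the fingers measure 114 mm over their backs; the gripper's body (76 mm by 85 mm) begins 54 mm behind the grasp point. The pads swing forward as they close: fully open they stand 13 mm farther back than shut.
Start: joints at [1.239, 0.26, -0.138, 1.173, 0, 1.571], TCP at [171.011, 496.357, 231.304] pointing down, gripper open.
Joint ranges: [-2.78, 2.78], [-0.83, 1.72], [-1.28, 1.37], [-1.9, 2.12], [-1.57, 1.48], [-3.14, 3.14]. Speed limits (rad/s): [2.57, 2.57, 3.14, 3.14, 3.14, 3.14].

INTERFACE

Orientations are given as a unit quaternion [x, y, z, w].
In Python, from cell import env, capture gives the robot as it stands.
- The arm moves only by the shell command python3 -m jog 'ROWS'. ROWS is JSON, a list of rows, each a list of 5 numbers: the shift along the tool's x, y, z in m, then the turn about the tool's z in degrees, then the closure, from 0 (fully open) to 1 (shut). In form: [[tx, ty, tz, yaw, gripper], ...]. A call has exactly 8 rows; each row is the pose to reach, as a shift and turn from the pose commanded when the call began, along the tool's axes at that moment; what a row does not reach only later rows make up. A row lasts 1/12 s, in which the tool goes at most 41.7 mm and 7.16 degrees, less where a joint would pass 70% of its speed; a pose out of reach is approached as far as the arm can. A call with a gripper value outside its range is refused whole. The fingers move at their own pace and stop on an object; the grip force is fixed at half the most. Time passes only in rows, so rows that repeat a pose let the fingers close, or fill a call up. It gives the time, the measured TCP pose, the force, the opening and the grip force at its end, in the units of the state.
- env.state(): the state, without advancing time (a new reading comes with each control period).
- capture(name): name is "scene" or "side" or "wrist"; returns a dict with "img" (384x512x3 uint8, red, green, blue), "mtx" (3x3 intrinsics, pixels), "k1" (the pictures are not rectified: a ray, as slopes to the right and down, at radius r is drawn at 1 + k1 r^2 times it, then the intrinsics apply), "xyz" and "orientation" of the camera in the world. Camera axes: x right, y up, looking along -z (the intrinsics and any distortion apply to the point x, -y, -z); pixel columns grow to the right and rows downward; lengths in mm; the calibration is good to about 2 mm. A picture is of the moment at which its call begins. There is no depth.
- env.close_job(): hands the job in; it is judged then, once.
The state is a dict: "time": time; "joint_positions": joint angles; "joint_vel": joint speeds; "effort": joint torques, N m; "tool_pos": TCP position; "tool_rot": TCP orientation; "wrist_force": force on the tool from outside, world axes, zero at the start; "wrist_torque": the same for the moment, N m; "gripper_width": finger opening in mm; "grasp_force": force on a finger pad.
Only numpy, scipy, OpenCV 4.12 (cv2) and the standard library are available. Lean on these libraries where they do the work, as an engineer would, in place of code of your own. Each camera call takes 0.05 s, during which the arm holds its last target. There are 200 camera calls.

## Working session

There is one attempt and no reset: what is moved stays moved. The work goes in short steps, Python scripts to look and compute and a shell command to move; the robot and the scene stay as the last step left them, time stands still between calls to the robot, and variables do not carry over. Pictures are saved under pics/ and viewed, at most 14 in all, crops included, and the job is handed in when it is done.

```bash
ls; mkdir -p pics; python3 - <<'E'
from cell import env, capture
import cv2,pickle
for n in ("scene","side"):
    c=capture(n); pickle.dump(c,open(f"pics/{n}.pkl","wb")); cv2.imwrite(f"pics/{n}0.png",c["img"][:,:,::-1]); print(n,c["xyz"],c["orientation"],c["k1"],c["mtx"])
print(env.state()["tool_rot"],env.state()["time"],env.state()["tool_pos"])
E
```

```text
pics
scene [ 750.0731483  -453.50385782  738.45499599] [0.31973349 0.09090412 0.23888323 0.91238245] -0.03096037775746595 [[376.23831164   0.         250.60205733]
 [  0.         376.23831164 190.28254127]
 [  0.           0.           1.        ]]
side [387.11763662 667.6944302  507.56335881] [-0.03403788  0.46702182  0.880626   -0.07231802] -0.09623226755642733 [[384.27581054   0.         256.20220749]
 [  0.         384.27581054 196.68764635]
 [  0.           0.           1.        ]]
[ 1.65154673e-01  9.86267281e-01 -8.76818376e-04 -1.27251192e-04] 0.1 [170.8315525  495.77197575 230.53589838]
```

View pics/scene0.png

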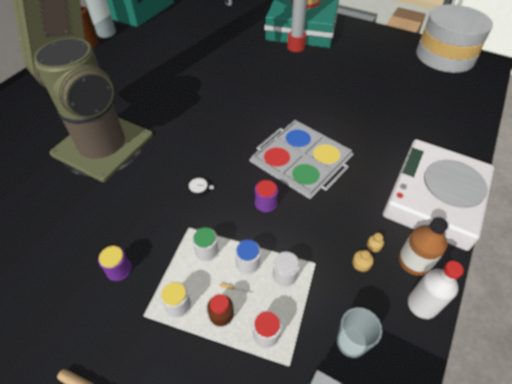

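View pics/side0.png

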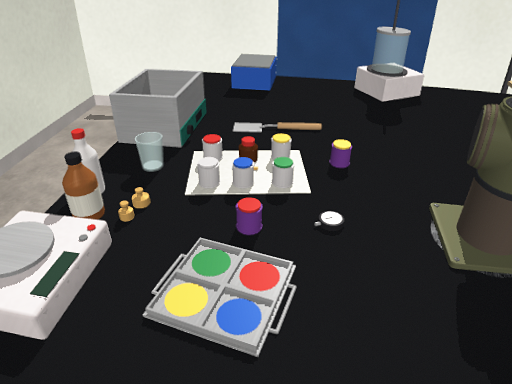

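The scene view shows the mat with the green (205,237), blue (247,250), bare (286,262), yellow (175,293) and red (267,322) tins and the jar (220,305). The carrier is at about (300,158), and the purple decoys are at (265,190) and (115,258). The side view agrees.

```bash
cat > h.py <<'E'
import numpy as np,cv2
from scipy.spatial.transform import Rotation as R
HUE={'red':(172,6),'yellow':(22,34),'green':(45,85),'blue':(100,125)}
def cast(c,uv,z):
    K=np.array(c["mtx"]);p=np.array([(uv[0]-K[0,2])/K[0,0],(uv[1]-K[1,2])/K[1,1]])
    s=p.copy()
    for _ in range(20): s=p/(1+c["k1"]*(s@s))
    d=R.from_quat(c["orientation"]).apply([s[0],-s[1],-1]); o=np.array(c["xyz"])
    return (o+d*(z-o[2])/d[2])
def blobs(c,col,amin=60,smin=110,vmin=60):
    h=cv2.cvtColor(c["img"],cv2.COLOR_RGB2HSV); a,b=HUE[col]
    H=h[...,0]; m=((H>=a)&(H<=b)) if a<b else ((H>=a)|(H<=b))
    m=(m&(h[...,1]>smin)&(h[...,2]>vmin)).astype(np.uint8)
    cs,_=cv2.findContours(m,cv2.RETR_EXTERNAL,cv2.CHAIN_APPROX_NONE)
    return sorted([(cv2.contourArea(k),)+tuple(np.round(cv2.fitEllipse(cv2.convexHull(k))[0],1)) for k in cs if cv2.contourArea(k)>amin],reverse=True)
E
python3 - <<'E'
from h import *; import pickle
for n in ("scene","side"):
    c=pickle.load(open(f"pics/{n}.pkl","rb"))
    for col in HUE:
        for a,u,v in blobs(c,col): print(n,col,a,u,v,'z10',cast(c,(u,v),10)[:2].round(),'z63',cast(c,(u,v),63)[:2].round())
    for uv in ([(286,257)] if n=="scene" else [(208,163)]): print(n,'bare',cast(c,uv,63)[:2].round())
    for uv in ([(220,300)] if n=="scene" else [(248,143)]): print(n,'jar',cast(c,uv,63)[:2].round())
E
```

```text
scene red 440.5 266.8 323.7 z10 [ 644. -222.] z63 [ 651. -239.]
scene red 337.5 276.6 156.6 z10 [456. 186.] z63 [477. 139.]
scene red 302.0 219.1 304.1 z10 [ 542. -234.] z63 [ 557. -250.]
scene red 278.0 453.5 268.9 z10 [936.  74.] z63 [923.  36.]
scene red 254.0 266.1 187.2 z10 [481.  79.] z63 [501.  40.]
scene red 250.0 296.2 41.3 z10 [252. 742.] z63 [288. 655.]
scene yellow 359.5 173.3 293.4 z10 [ 448. -261.] z63 [ 470. -275.]
scene yellow 358.0 110.2 255.6 z10 [ 273. -259.] z63 [ 308. -273.]
scene yellow 321.5 326.2 153.7 z10 [568. 260.] z63 [581. 208.]
scene green 1034.0 139.4 -1.0 z10 [-493.  741.] z63 [-402.  654.]
scene green 687.5 321.2 17.1 z10 [261. 956.] z63 [297. 854.]
scene green 542.5 279.1 13.3 z10 [100. 905.] z63 [147. 806.]
scene green 325.0 305.6 173.9 z10 [549. 167.] z63 [564. 122.]
scene green 244.5 203.9 236.5 z10 [ 426. -117.] z63 [ 450. -141.]
scene green 198.5 318.3 41.6 z10 [324. 779.] z63 [355. 689.]
scene green 178.0 275.3 36.4 z10 [169. 736.] z63 [211. 650.]
scene blue 312.0 247.4 249.3 z10 [529. -97.] z63 [ 545. -123.]
scene blue 284.5 297.7 137.9 z10 [4
[... 374 characters left out ...]
-205.]
side yellow 1064.5 185.7 299.3 z10 [567. 263.] z63 [548. 306.]
side yellow 124.0 281.0 137.4 z10 [ 477. -382.] z63 [ 468. -270.]
side yellow 121.5 341.8 143.4 z10 [ 297. -375.] z63 [ 307. -264.]
side green 752.5 210.7 262.1 z10 [549. 170.] z63 [531. 223.]
side green 316.0 192.2 122.4 z10 [ 773. -445.] z63 [ 732. -327.]
side green 136.0 282.9 162.2 z10 [ 456. -231.] z63 [ 449. -135.]
side blue 8675.0 311.7 40.1 z10 [  437. -1790.] z63 [  432. -1529.]
side blue 1767.5 416.1 15.7 z10 [ -447. -3134.] z63 [ -358. -2729.]
side blue 1220.5 238.4 316.2 z10 [474. 282.] z63 [465. 323.]
side blue 149.5 242.7 162.2 z10 [ 561. -212.] z63 [ 543. -118.]
side bare [ 623. -101.]
side jar [ 549. -222.]
```

```bash
cat > go.py <<'E'
import sys; from h import *; from cell import env
s=env.state(); r=R.from_quat(s["tool_rot"]); p=np.array(s["tool_pos"]); y=r.as_matrix()[:,1]
print('t',round(s["time"],2),'pos',p.round(1),'yaw_y',round(np.degrees(np.arctan2(y[1],y[0])),1),'w',round(s["gripper_width"],1),'gf',round(s["grasp_force"],1),'j',np.round(s["joint_positions"],2))
a=[float(v) for v in sys.argv[1:]]
for i in range(0,len(a),3): print(a[i:i+3],'shift m',(r.inv().apply(np.array(a[i:i+3])-p)/1000).round(3))
E
python3 go.py 480 -150 240
```

```text
t 0.1 pos [170.8 495.8 230.5] yaw_y 71.0 w 85.3 gf 0.0 j [ 1.24  0.26 -0.14  1.17 -0.    1.57]
[480.0, -150.0, 240.0] shift m [-0.503 -0.51  -0.009]
```

```bash
python3 -m jog '[[-0.02,-0.02,0,-4,0],[-0.045,-0.045,0,-9,0],[-0.07,-0.07,0,-14,0],[-0.095,-0.095,0,-19,0],[-0.12,-0.12,0,-24,0],[-0.145,-0.145,0,-30,0],[-0.17,-0.17,0,-30,0],[-0.19,-0.19,0,-30,0]]'; python3 go.py 480 -150 240
```

```text
time: 0.77
tool_pos: [288.8, 252.4, 231.0]
tool_rot: [-0.096, 0.995, -0.001, -0.0]
wrist_force: [-0.2, -0.6, -0.3]
gripper_width: 85.6
grasp_force: 0.0
t 0.77 pos [288.8 252.4 231. ] yaw_y 101.0 w 85.6 gf 0.0 j [ 0.72  0.02 -0.43  1.12 -0.    0.53]
[480.0, -150.0, 240.0] shift m [-0.111 -0.431 -0.009]
```

```bash
python3 -m jog '[[-0.01,-0.037,0,0,0],[-0.02,-0.074,0,0,0],[-0.03,-0.111,0,0,0],[-0.04,-0.148,0,0,0],[-0.05,-0.185,0,0,0],[-0.06,-0.222,0,0,0],[-0.07,-0.259,0,0,0],[-0.08,-0.29,0,0,0]]' >/dev/null; python3 -m jog '[[-0.01,-0.035,0,0,0],[-0.02,-0.07,0,0,0],[-0.03,-0.105,0,0,0],[-0.034,-0.135,0,0,0],[-0.034,-0.141,0,0,0],[-0.034,-0.141,0,0,0],[-0.034,-0.141,0,0,0],[-0.034,-0.141,0,0,0]]'; python3 - <<'E'
from h import *; from cell import capture
c=capture("wrist"); cv2.imwrite("pics/w0.png",c["img"][:,:,::-1])
for col in HUE:
    for a,u,v in blobs(c,col): print(col,a,u,v,cast(c,(u,v),63)[:2].round())
E
python3 go.py 450 -137 110
```

```text
time: 2.1
tool_pos: [481.9, -145.3, 231.1]
tool_rot: [-0.096, 0.995, 0.001, -0.001]
wrist_force: [-0.7, 0.6, -0.5]
gripper_width: 85.5
grasp_force: 0.0
red 1541.5 477.0 188.5 [448. 137.]
red 933.0 393.2 212.0 [499.  40.]
red 616.0 166.3 210.1 [ 551. -244.]
red 68.0 176.1 277.9 [ 651. -222.]
yellow 1194.5 148.2 140.5 [ 467. -272.]
yellow 1091.0 485.5 260.1 [544. 201.]
yellow 251.5 164.7 -18.5 [ 305. -270.]
green 1252.0 441.0 241.5 [527. 121.]
green 1140.0 262.9 146.4 [ 449. -141.]
green 970.5 41.0 289.2 [ 714. -418.]
blue 894.5 261.7 221.9 [ 544. -123.]
blue 221.5 526.3 209.4 [461. 222.]
t 2.15 pos [ 482.  -145.2  231.2] yaw_y 101.1 w 85.4 gf 0.0 j [-0.29  0.22 -0.19  1.16  0.   -0.49]
[450.0, -137.0, 110.0] shift m [0.03  0.014 0.121]
```

View pics/w0.png

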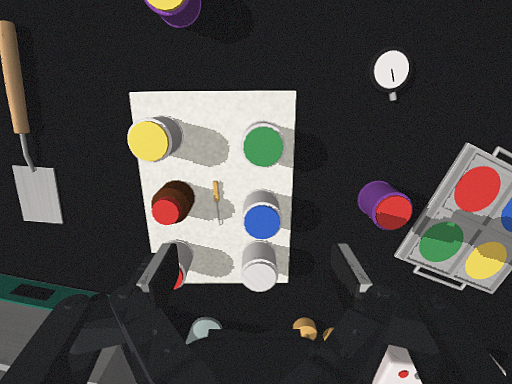

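The wrist picture shows green (263,146), blue (262,222) and yellow (150,140) where the fixed cameras had placed them, within a few mm. Next I pick up green.

```bash
python3 -m jog '[[0.02,0.008,0.02,0,0],[0.031,0.012,0.05,0,0],[0.031,0.012,0.085,0,0],[0.031,0.012,0.12,0,0],[0.031,0.012,0.15,0,0],[0.031,0.012,0.175,0,0],[0.031,0.012,0.195,0,0],[0.031,0.012,0.208,0,0]]'; python3 -m jog '[[0,0,0,0,0],[0,0,0,0,0.5],[0,0,0,0,1],[0,0,0,0,1],[0,0,0,0,1],[0,0,0,0,1],[0,0,0,0,1],[0,0,0,0,1]]'; python3 go.py 549 169 120
```

```text
time: 2.82
tool_pos: [448.3, -138.8, 21.6]
tool_rot: [-0.097, 0.995, 0.001, -0.001]
wrist_force: [0.5, 0.1, -0.2]
gripper_width: 85.3
grasp_force: 0.0
time: 3.48
tool_pos: [451.5, -140.8, 25.0]
tool_rot: [-0.096, 0.995, -0.0, 0.002]
wrist_force: [-0.4, 1.6, 5.7]
gripper_width: 50.5
grasp_force: 62.2
t 3.48 pos [ 451.5 -140.8   25. ] yaw_y 101.0 w 50.5 gf 62.2 j [-0.3   0.36 -0.6   0.6   0.   -0.49]
[549.0, 169.0, 120.0] shift m [-0.155  0.285 -0.095]
```

```bash
python3 -m jog '[[0,0,-0.015,0,1],[0,0,-0.04,0,1],[0,0,-0.07,0,1],[-0.01,0.02,-0.09,0,1],[-0.028,0.05,-0.1,0,1],[-0.046,0.085,-0.1,0,1],[-0.064,0.12,-0.1,0,1],[-0.082,0.155,-0.1,0,1]]' | grep -E 'grasp|width'; python3 -m jog '[[-0.018,0.035,0,0,1],[-0.036,0.07,0,0,1],[-0.054,0.1,0,0,1],[-0.068,0.12,0,0,1],[-0.073,0.13,0,0,1],[-0.073,0.13,0,0,1],[-0.073,0.13,0,0,1],[-0.073,0.13,0,0,1]]'|grep -E 'width'; python3 go.py 549 169 60; python3 - <<'E'
from h import *; from cell import capture
c=capture("side"); cv2.imwrite("pics/s1.png",c["img"][150:,100:400,::-1])
for col in HUE:
    for a,u,v in blobs(c,col,100): print(col,a,u,v,cast(c,(u,v),10)[:2].round(),cast(c,(u,v),163)[:2].round())
E
```

```text
gripper_width: 50.7
grasp_force: 63.1
gripper_width: 50.7
t 4.82 pos [546.9 167.3 123.2] yaw_y 100.9 w 50.7 gf 63.2 j [ 0.3   0.41 -0.22  0.95 -0.    0.11]
[549.0, 169.0, 60.0] shift m [-0.002  0.001  0.063]
red 873.0 259.1 275.6 [455. 189.] [434. 336.]
red 266.0 248.5 204.4 [512. -24.] [474. 189.]
red 117.0 247.7 141.1 [ 571. -340.] [514. -30.]
red 106.5 77.6 133.4 [1105. -309.] [885.  -9.]
yellow 1073.5 185.7 299.4 [567. 264.] [512. 388.]
yellow 124.0 281.0 137.4 [ 477. -382.] [450. -59.]
yellow 123.5 341.7 143.4 [ 297. -375.] [325. -54.]
green 752.5 210.7 262.1 [549. 170.] [499. 323.]
blue 8674.0 311.7 40.1 [  437. -1790.] [  422. -1035.]
blue 1767.5 416.1 15.9 [ -444. -3121.] [ -188. -1956.]
blue 1220.5 238.4 316.2 [474. 282.] [447. 401.]
blue 149.5 242.7 162.2 [ 561. -212.] [508.  59.]
```

View pics/s1.png

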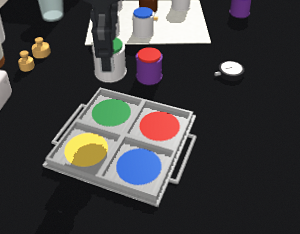

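The green tin hangs upright in the gripper at crop (110,60), which is over its bay at this height. I'll lower it gently.

```bash
python3 -m jog '[[-0.002,0.001,0.015,0,1],[-0.002,0.001,0.03,0,1],[-0.002,0.001,0.045,0,1],[-0.002,0.001,0.06,0,1],[-0.002,0.001,0.073,0,1],[-0.002,0.001,0.082,0,1],[-0.002,0.001,0.088,0,1],[-0.002,0.001,0.092,0,1]]'|grep -E 'pos|force'; python3 -m jog '[[0,0,0,0,1],[0,0,0,0,1],[0,0,0,0,0],[0,0,0,0,0],[0,0,0,0,0],[0,0,-0.015,0,0],[0,0,-0.045,0,0],[0,0,-0.085,0,0]]'; python3 go.py 544 -122 115
```

```text
tool_pos: [549.0, 168.8, 31.9]
wrist_force: [-11.0, -3.5, 37.7]
grasp_force: 66.9
time: 6.2
tool_pos: [547.2, 169.3, 114.5]
tool_rot: [-0.096, 0.995, -0.001, -0.003]
wrist_force: [1.7, -0.2, -0.2]
gripper_width: 85.0
grasp_force: 0.0
t 6.2 pos [547.2 169.3 114.5] yaw_y 101.0 w 85.0 gf 0.0 j [ 0.3   0.42 -0.22  0.94 -0.    0.11]
[544.0, -122.0, 115.0] shift m [ 0.059 -0.285  0.   ]
```

```bash
python3 -m jog '[[0.006,-0.03,0,0,0],[0.013,-0.065,0,0,0],[0.021,-0.1,0,0,0],[0.029,-0.14,0,0,0],[0.037,-0.18,0,0,0],[0.045,-0.22,0,0,0],[0.053,-0.255,0,0,0],[0.059,-0.282,0,0,0]]'>/dev/null;  python3 -m jog '[[0,-0.003,0.01,0,0],[0,-0.003,0.03,0,0],[0,-0.003,0.055,0,0],[0,-0.003,0.075,0,0],[0,-0.003,0.088,0,0],[0,-0.003,0.092,0,0],[0,-0.003,0.092,0,0],[0,-0.003,0.092,0,0]]'; python3 go.py 544 -122 23; python3 - <<'E'
from h import *; from cell import capture
c=capture("side"); print([(b,cast(c,b[1:],70)[:2].round()) for b in blobs(c,'green',100)]); cv2.imwrite("pics/s2.png",c["img"][100:,100:400,::-1])
E
```

```text
time: 7.53
tool_pos: [546.6, -120.6, 24.7]
tool_rot: [-0.096, 0.995, 0.0, 0.0]
wrist_force: [0.7, 0.4, 0.2]
gripper_width: 85.0
grasp_force: 0.0
t 7.53 pos [ 546.6 -120.6   24.7] yaw_y 101.0 w 85.0 gf 0.0 j [-0.22  0.48 -0.38  0.7   0.   -0.41]
[544.0, -122.0, 23.0] shift m [ 0.003 -0.001  0.002]
[((365.0, np.float64(208.8), np.float64(238.6)), array([547., 173.])), ((318.0, np.float64(192.2), np.float64(122.4)), array([ 726., -311.])), ((156.5, np.float64(210.7), np.float64(262.2)), array([529., 230.]))]
```

View pics/s2.png

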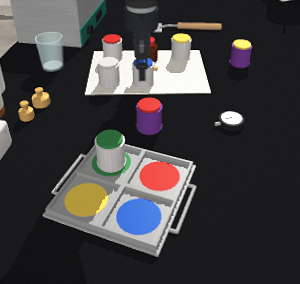

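Green stands upright in the middle of its bay, at crop (110,150) and about 4 mm off centre. The gripper now straddles blue, so I'll grasp it and carry it to (474,281).

```bash
python3 -m jog '[[0.003,0,0.001,0,0],[0.003,0,0.001,0,0.5],[0.003,0,0.001,0,1],[0.003,0,0.001,0,1],[0.003,0,0.001,0,1],[0.003,0,0.001,0,1],[0.003,0,0.001,0,1],[0.003,0,0.001,0,1]]'; python3 -m jog '[[0,0,-0.015,0,1],[0,0,-0.04,0,1],[0,0,-0.07,0,1],[0,0,-0.095,0,1],[0,0,-0.11,0,1],[0,0,-0.12,0,1],[0,0.02,-0.12,0,1],[0,0.05,-0.12,0,1]]' | grep -E 'grasp|width'; python3 go.py 474 281 145
```

```text
time: 8.25
tool_pos: [543.9, -121.9, 24.3]
tool_rot: [-0.096, 0.995, -0.0, 0.001]
wrist_force: [-0.1, -0.9, 5.9]
gripper_width: 50.3
grasp_force: 62.4
gripper_width: 50.8
grasp_force: 62.8
t 8.92 pos [534.6 -73.9 143.6] yaw_y 100.8 w 50.8 gf 62.8 j [-0.14  0.34 -0.27  0.97 -0.   -0.32]
[474.0, 281.0, 145.0] shift m [-0.007  0.36  -0.002]
```

```bash
python3 -m jog '[[0,0.035,0,0,1],[0,0.072,0,0,1],[-0.002,0.109,0,0,1],[-0.003,0.146,0,0,1],[-0.004,0.183,0,0,1],[-0.005,0.22,0,0,1],[-0.006,0.257,0,0,1],[-0.006,0.294,0,0,1]]' >/dev/null; python3 -m jog '[[0,0.03,0,0,1],[0,0.05,0,0,1],[0,0.063,0,0,1],[0,0.066,0,0,1],[0,0.066,0.02,0,1],[0,0.066,0.04,0,1],[0,0.066,0.06,0,1],[0,0.066,0.075,0,1]]'|grep -E 'width'; python3 go.py 474 281 33
```

```text
gripper_width: 50.9
t 10.25 pos [470.2 280.   66.5] yaw_y 100.9 w 50.9 gf 62.9 j [ 0.54  0.42 -0.36  0.79 -0.    0.35]
[474.0, 281.0, 33.0] shift m [-0.004  0.     0.033]
```

```bash
python3 -m jog '[[-0.004,0,0.008,0,1],[-0.004,0,0.016,0,1],[-0.004,0,0.023,0,1],[-0.004,0,0.029,0,1],[-0.004,0,0.033,0,1],[-0.004,0,0.035,0,1],[-0.004,0,0.036,0,1],[-0.004,0,0.036,0,1]]'|grep -E 'pos|force'; python3 go.py 474 281 32.5
```

```text
tool_pos: [475.0, 283.0, 32.5]
wrist_force: [0.4, -0.0, -1.2]
grasp_force: 62.9
t 10.92 pos [475.  283.   32.5] yaw_y 101.0 w 51.0 gf 62.9 j [ 0.54  0.46 -0.39  0.71 -0.    0.35]
[474.0, 281.0, 32.5] shift m [ 0.001 -0.002 -0.   ]
```

```bash
python3 -m jog '[[0.001,-0.001,0.001,0,1],[0.001,-0.001,0.001,0,1],[0.001,-0.001,0.001,0,0],[0.001,-0.001,0.001,0,0],[0.001,-0.001,0.001,0,0],[0.001,-0.001,-0.015,0,0],[0.001,-0.001,-0.045,0,0],[0.001,-0.001,-0.085,0,0]]'; python3 go.py 468 -272 116
```

```text
time: 11.58
tool_pos: [471.8, 280.3, 115.7]
tool_rot: [-0.096, 0.995, -0.001, -0.003]
wrist_force: [0.4, 0.3, 0.4]
gripper_width: 85.1
grasp_force: 0.0
t 11.58 pos [471.8 280.3 115.7] yaw_y 101.0 w 85.1 gf 0.0 j [ 0.54  0.38 -0.28  0.92 -0.    0.34]
[468.0, -272.0, 116.0] shift m [ 0.109 -0.541  0.002]
```

```bash
python3 -m jog '[[0.007,-0.03,0,0,0],[0.014,-0.068,0,0,0],[0.021,-0.106,0,0,0],[0.029,-0.144,0,0,0],[0.037,-0.182,0,0,0],[0.045,-0.22,0,0,0],[0.052,-0.258,0,0,0],[0.06,-0.296,0,0,0]]'>/dev/null;  python3 -m jog '[[0.008,-0.038,0,0,0],[0.015,-0.076,0,0,0],[0.022,-0.114,0,0,0],[0.03,-0.152,0,0,0],[0.038,-0.19,0,0,0],[0.045,-0.225,0,0,0],[0.049,-0.244,0,0,0],[0.049,-0.244,0,0,0]]'>/dev/null; python3 - <<'E'
from h import *; from cell import capture
c=capture("wrist"); 
for k in ('yellow','red'):print([(b,cast(c,b[1:],63)[:2].round()) for b in blobs(c,k,50)])
c=capture("side"); print([(b,cast(c,b[1:],70)[:2].round()) for b in blobs(c,'blue',100)])
E
python3 go.py 468 -272 23
```

```text
[((2404.0, np.float64(255.6), np.float64(205.2)), array([ 467., -273.])), ((549.0, np.float64(304.4), np.float64(-20.5)), array([ 311., -271.]))]
[((1172.0, np.float64(267.4), np.float64(292.8)), array([ 549., -247.]))]
[((5992.5, np.float64(339.6), np.float64(31.6)), array([  276., -1783.])), ((1768.5, np.float64(416.1), np.float64(15.9)), array([ -344., -2664.])), ((880.0, np.float64(249.1), np.float64(78.0)), array([ 640., -755.])), ((573.5, np.float64(237.3), np.float64(292.2)), array([474., 286.])), ((307.0, np.float64(238.2), np.float64(316.4)), array([464., 329.]))]
t 13.02 pos [ 469.8 -269.7  117.3] yaw_y 100.9 w 85.7 gf 0.0 j [-0.52  0.36 -0.3   0.91  0.   -0.71]
[468.0, -272.0, 23.0] shift m [ 0.002 -0.002  0.094]
```

```bash
python3 -m jog '[[0.002,-0.002,0.01,0,0],[0.002,-0.003,0.03,0,0],[0.002,-0.003,0.055,0,0],[0.002,-0.003,0.075,0,0],[0.002,-0.003,0.089,0,0],[0.002,-0.003,0.094,0,0],[0.002,-0.003,0.094,0,0],[0.002,-0.003,0.094,0,0.5]]' >/dev/null; python3 -m jog '[[0,0,0,0,1],[0,0,0,0,1],[0,0,0,0,1],[0,0,0,0,1],[0,0,0,0,1],[0,0,0,0,1],[0,0,-0.015,0,1],[0,0,-0.04,0,1]]'; python3 -m jog '[[0,0,-0.03,0,1],[0,0,-0.06,0,1],[0,0,-0.08,0,1],[0,0.02,-0.08,0,1],[0,0.055,-0.08,0,1],[0,0.09,-0.08,0,1],[0,0.125,-0.08,0,1],[0,0.16,-0.08,0,1]]' | grep -E 'grasp|width'; python3 go.py 567 262 143
```

```text
time: 14.35
tool_pos: [466.1, -271.2, 61.4]
tool_rot: [-0.096, 0.995, 0.002, -0.003]
wrist_force: [-0.4, -0.9, -2.4]
gripper_width: 50.8
grasp_force: 63.0
gripper_width: 50.8
grasp_force: 63.3
t 15.02 pos [ 437.1 -114.2  143.2] yaw_y 100.9 w 50.8 gf 63.3 j [-0.26  0.2  -0.47  0.91  0.   -0.45]
[567.0, 262.0, 143.0] shift m [-0.199  0.345  0.   ]
```

```bash
python3 -m jog '[[-0.018,0.03,0,0,1],[-0.036,0.062,0,0,1],[-0.054,0.094,0,0,1],[-0.072,0.126,0,0,1],[-0.09,0.158,0,0,1],[-0.108,0.19,0,0,1],[-0.126,0.222,0,0,1],[-0.144,0.254,0,0,1]]' >/dev/null; python3 -m jog '[[-0.018,0.032,0,0,1],[-0.036,0.062,0,0,1],[-0.05,0.085,0,0,1],[-0.055,0.091,0,0,1],[-0.055,0.091,0.02,0,1],[-0.055,0.091,0.04,0,1],[-0.055,0.091,0.06,0,1],[-0.055,0.091,0.075,0,1]]'|grep -E 'width'; python3 go.py 567 262 32.5
```

```text
gripper_width: 50.4
t 16.35 pos [566.3 260.1  66.3] yaw_y 101.0 w 50.4 gf 63.3 j [ 0.43  0.53 -0.16  0.88 -0.    0.24]
[567.0, 262.0, 32.5] shift m [-0.001  0.002  0.034]
```

```bash
python3 -m jog '[[-0.001,0.001,0.008,0,1],[-0.001,0.001,0.016,0,1],[-0.001,0.001,0.023,0,1],[-0.001,0.001,0.029,0,1],[-0.001,0.001,0.033,0,1],[-0.001,0.001,0.035,0,1],[-0.001,0.001,0.036,0,1],[-0.001,0.001,0.036,0,1]]'|grep -E 'pos|force'; python3 go.py 567 262 32
```

```text
tool_pos: [568.6, 262.4, 32.5]
wrist_force: [0.1, 0.0, -3.2]
grasp_force: 63.3
t 17.02 pos [568.6 262.4  32.5] yaw_y 101.0 w 50.6 gf 63.3 j [ 0.43  0.57 -0.19  0.81  0.    0.24]
[567.0, 262.0, 32.0] shift m [ 0.002 -0.     0.   ]
```

```bash
python3 -m jog '[[0.001,0,0.001,0,1],[0.001,0,0.001,0,1],[0.001,0,0.001,0,0],[0.001,0,0.001,0,0],[0.001,0,0.001,0,0],[0.001,0,-0.015,0,0],[0.001,0,-0.045,0,0],[0.001,0,-0.085,0,0]]'; python3 go.py 650 -236 116
```

```text
time: 17.68
tool_pos: [565.0, 261.0, 115.3]
tool_rot: [-0.096, 0.995, -0.001, -0.003]
wrist_force: [0.4, 1.0, -0.4]
gripper_width: 85.1
grasp_force: 0.0
t 17.68 pos [565.  261.  115.3] yaw_y 101.0 w 85.1 gf 0.0 j [ 0.43  0.49 -0.08  1.    0.    0.24]
[650.0, -236.0, 116.0] shift m [ 0.011 -0.504  0.   ]
```

```bash
python3 -m jog '[[0,-0.03,0,0,0],[0.001,-0.066,0,0,0],[0.002,-0.102,0,0,0],[0.003,-0.138,0,0,0],[0.004,-0.174,0,0,0],[0.005,-0.21,0,0,0],[0.006,-0.246,0,0,0],[0.006,-0.282,0,0,0]]'>/dev/null;  python3 -m jog '[[0.001,-0.036,0,0,0],[0.002,-0.072,0,0,0],[0.003,-0.108,0,0,0],[0.004,-0.144,0,0,0],[0.005,-0.18,0,0,0],[0.005,-0.21,0,0,0],[0.005,-0.221,0,0,0],[0.005,-0.221,0,0,0]]'>/dev/null; python3 - <<'E'
from h import *; from cell import capture
c=capture("wrist"); cv2.imwrite("pics/w3.png",c["img"][:,:,::-1])
print([(b,cast(c,b[1:],63)[:2].round()) for b in blobs(c,'red',50)])
c=capture("side"); print([(b,cast(c,b[1:],70)[:2].round()) for b in blobs(c,'yellow',100)])
E
python3 go.py 650 -237 23
```

```text
[((2420.0, np.float64(254.7), np.float64(206.0)), array([ 650., -237.])), ((2133.5, np.float64(268.4), np.float64(75.3)), array([ 554., -245.]))]
[((506.0, np.float64(182.9), np.float64(275.0)), array([565., 266.])), ((272.5, np.float64(185.7), np.float64(299.3)), array([546., 312.])), ((121.5, np.float64(341.8), np.float64(143.4)), array([ 308., -249.]))]
t 19.12 pos [ 652.2 -233.2  117.1] yaw_y 101.0 w 85.4 gf 0.0 j [-0.34  0.61  0.12  1.09  0.   -0.54]
[650.0, -237.0, 23.0] shift m [ 0.003 -0.003  0.094]
```

View pics/w3.png

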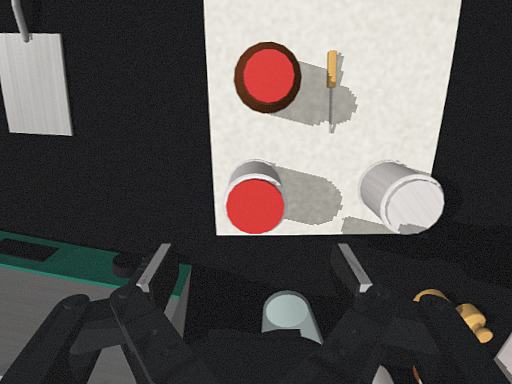

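Red is at (255,206) in the picture, between the fingers. The jar at (268,75) and the bare tin at (410,200) are clear of them.

```bash
python3 -m jog '[[0.003,-0.003,0.01,0,0],[0.003,-0.003,0.03,0,0],[0.003,-0.003,0.055,0,0],[0.003,-0.003,0.075,0,0],[0.003,-0.003,0.089,0,0],[0.003,-0.003,0.094,0,0],[0.003,-0.003,0.094,0,0],[0.003,-0.003,0.094,0,0.5]]' >/dev/null; python3 -m jog '[[0,0,0,0,1],[0,0,0,0,1],[0,0,0,0,1],[0,0,0,0,1],[0,0,0,0,1],[0,0,0,0,1],[0,0,-0.015,0,1],[0,0,-0.04,0,1]]'; python3 -m jog '[[0,0,-0.03,0,1],[0,0,-0.06,0,1],[0,0,-0.08,0,1],[0,0.02,-0.08,0,1],[0,0.055,-0.08,0,1],[0,0.09,-0.08,0,1],[0,0.125,-0.08,0,1],[0,0.16,-0.08,0,1]]' | grep -E 'grasp|width'; python3 go.py 455 188 143
```

```text
time: 20.45
tool_pos: [647.3, -236.4, 60.5]
tool_rot: [-0.096, 0.995, 0.001, -0.003]
wrist_force: [-0.9, -0.1, -1.9]
gripper_width: 50.4
grasp_force: 62.6
gripper_width: 50.9
grasp_force: 62.7
t 21.12 pos [618.8 -79.1 143.1] yaw_y 100.9 w 50.9 gf 62.7 j [-0.13  0.47 -0.04  1.05 -0.   -0.32]
[455.0, 188.0, 143.0] shift m [0.11  0.293 0.   ]
```

```bash
python3 -m jog '[[0.01,0.03,0,0,1],[0.022,0.062,0,0,1],[0.035,0.094,0,0,1],[0.047,0.126,0,0,1],[0.059,0.158,0,0,1],[0.071,0.19,0,0,1],[0.083,0.222,0,0,1],[0.095,0.254,0,0,1]]' >/dev/null; python3 -m jog '[[0.01,0.025,0,0,1],[0.015,0.037,0,0,1],[0.015,0.038,0,0,1],[0.015,0.038,0.015,0,1],[0.015,0.038,0.03,0,1],[0.015,0.038,0.05,0,1],[0.015,0.038,0.065,0,1],[0.015,0.038,0.075,0,1]]'|grep -E 'width'; python3 go.py 455 188 32.5
```

```text
gripper_width: 50.5
t 22.45 pos [455.6 184.2  66.8] yaw_y 100.9 w 50.5 gf 62.8 j [ 0.38  0.34 -0.5   0.74 -0.    0.19]
[455.0, 188.0, 32.5] shift m [-0.     0.004  0.034]
```

```bash
python3 -m jog '[[0,0.003,0.008,0,1],[0,0.003,0.016,0,1],[0,0.003,0.023,0,1],[0,0.003,0.029,0,1],[0,0.003,0.033,0,1],[0,0.003,0.035,0,1],[0,0.003,0.036,0,1],[0,0.003,0.036,0,1]]'|grep -E 'pos|force'; python3 go.py 455 188 32
```

```text
tool_pos: [455.6, 188.4, 32.5]
wrist_force: [-0.3, -0.1, -1.2]
grasp_force: 62.9
t 23.12 pos [455.6 188.4  32.5] yaw_y 101.0 w 50.8 gf 62.9 j [ 0.39  0.38 -0.54  0.65 -0.    0.2 ]
[455.0, 188.0, 32.0] shift m [ 0.001 -0.     0.   ]
```

```bash
python3 -m jog '[[0,0,0.001,0,1],[0,0,0.001,0,1],[0,0,0.001,0,0],[0,0,0.001,0,0],[0,0,0.001,0,0],[0,0,-0.015,0,0],[0,0,-0.045,0,0],[0,0,-0.085,0,0]]'|grep force; python3 -m jog '[[0,0,-0.04,0,0],[0,0,-0.08,0,0],[0,0,-0.12,0,0],[0,-0.03,-0.15,0,0],[0,-0.06,-0.15,0,0],[0,-0.09,-0.15,0,0],[0,-0.1,-0.15,0,0],[0,-0.1,-0.15,0,0]]'|grep force;  python3 - <<'E'
from h import *; from cell import capture
c=capture("side"); cv2.imwrite("pics/end.png",c["img"][:,:,::-1])
for n in ("side","scene"):
    c=capture(n)
    if n=="scene": cv2.imwrite("pics/end2.png",c["img"][:,:,::-1])
    for k in HUE: print(n,k,[(b[0],cast(c,b[1:],70)[:2].round()) for b in blobs(c,k,150)])
E
```

```text
wrist_force: [1.3, 0.6, -0.5]
grasp_force: 0.0
wrist_force: [0.1, -0.7, 0.7]
grasp_force: 0.0
side red [(428.5, array([455., 192.])), (267.0, array([497.,  60.]))]
side yellow [(506.0, array([565., 266.])), (272.5, array([546., 312.]))]
side green [(371.5, array([547., 173.])), (316.0, array([ 726., -311.]))]
side blue [(7501.0, array([  311., -2026.])), (1768.5, array([ -344., -2664.])), (575.0, array([474., 285.])), (383.5, array([ 672., -743.])), (307.5, array([464., 329.]))]
scene red [(301.0, array([ 559., -252.])), (278.0, array([921.,  31.])), (254.0, array([503.,  35.])), (222.0, array([300., 634.])), (153.5, array([454., 186.]))]
scene yellow [(358.0, array([ 312., -275.])), (176.5, array([566., 263.]))]
scene green [(755.0, array([-414.,  748.])), (676.5, array([301., 849.])), (203.5, array([360., 679.]))]
scene blue [(159.5, array([473., 282.]))]
```

View pics/end.png

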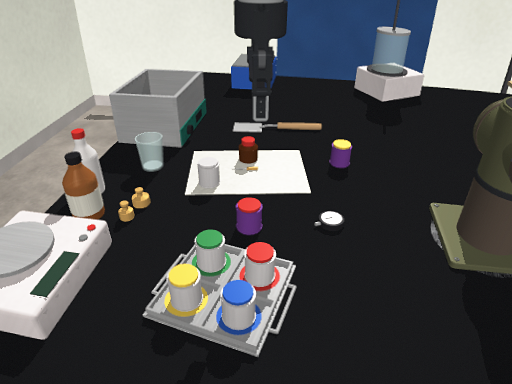

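View pics/end2.png

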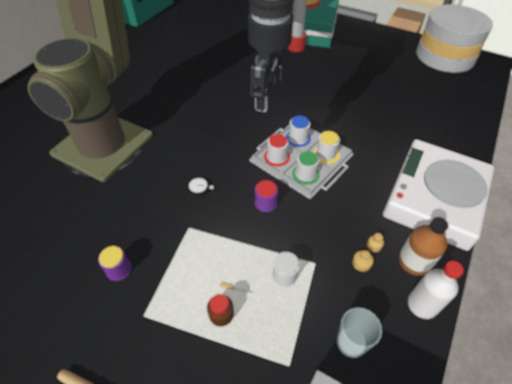

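Both views show all four tins upright and centred on their own discs; in the side view they are at (210,245), (260,258), (185,283) and (238,300). The bare tin at (286,265) and the jar at (220,310) in the scene view have not moved, and the gripper is clear.

```bash
python3 -c "from cell import env; print(env.close_job())"
```

```text
the job is handed in; nothing more can be done
None
```

I set all four coloured-lid tins upright in their matching bays, each within about 5 mm of the bay centre in the camera views. The bare tin and the amber jar were left where they stood. The job is handed in, but no verdict was returned.

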